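# Reset a ratchet-propped draining board to its second notch

## Task

The hinged draining board on the prep table is propped too steep; set it to its second notch from the bottom. Its ratchet only lets it rise, so lift its front bar past the top notch until the weighted pawl at the side tips over, lower the board gently, supported all the way, until it lies flat and the pawl has tipped back, then raise it again to the second notch and leave it resting there. Do not shift the spoon or the beaker beside it.

Things in the scene. Friction and masses are not known exactly. Their poses are not given: they have to be found in the camera images.
- stand: Fixed metal stand, 215 x 232 mm; origin on the table under it. x runs from the front to the hinge, y left, z up; its yaw (1.57 +- 0.4) is the rack's: the front bar faces the robot's right. Cheeks at y = +-112 mm, rails 50 mm high from x = -75 to 140; nothing in front of x = -75 mm, so the space under the front bar is free. Toothed quadrant and pawl are on the right side (y -115 to -165).
- hinge (a point): The board's hinge axis, midway along it: at (100, 0, 100) mm in the stand's frame. The axis runs along the stand's y.
- lift_bar (a point): Middle of the front lift bar: round steel, 14 mm thick, along the stand's y, 166 mm clear between its end arms, 38 mm clear gap to the board's edge, 235 mm from the hinge axis. At board angle t it is at x = 100 - 235 cos t, z = 100 + 235 sin t mm in the stand's frame. Lift it from below with shut fingers tilted forward under it, or pinch it from above.
- board (a joint): Angle, rad: 0 flat, grows as the bar rises, stop 1.31. Ribbed steel board, 0.6 kg: 3 N at the bar lift it; unheld and unlatched it sinks at 1.5 rad/s (a slam). Notches hold it at 0.28, 0.47, 0.66, 0.85, 1.04; it starts in one of the last three. Raise it 0.05 to 0.15 past a notch, then it sinks back on to it. Pawl tips out at about 1.25, back in at 0.06.
- pawl (a joint): Tilt, rad, of the weighted pawl (60 mm arm, round steel weight 34 mm across, right side of the stand). 0: leans to the hinge, engaged (to 0.2 while a tooth passes); 0.73: tipped towards the front, disengaged, the board can go down. It tips over centre at 0.37 and stays on either side. The board's own pins tip it, out at the top and back in when flat.
- spoon: Loose steel serving spoon, 240 mm long, lying flat in front of the lift bar, along it; origin at its middle, underside.
- beaker: Loose steel beaker, 72 mm across, 100 mm high, standing behind the hinge; origin under its centre.

How it is judged:
By the outcome, as a careful person would: the job done as asked, in the order asked, and still so for the second after the job is handed in, with the robot touching nothing.
It also fails if it takes over 51 s, if anything falls off the work surface, if the arm or the gripper's body presses on something with over 40 N, if the wrist force passes 120 N, or if a joint passes its speed limit or range.

## Robot

A 6-joint arm with a two-finger parallel gripper is mounted at the origin on the work surface. World frame = base frame: x ahead of the robot, y to its left, z up, the work surface at z = 0. Lengths are in m, angles in degrees, forces in N, time in s.
With the tool pointing down it reaches from about 0.275 to 0.875 m from the base axis. Payload 12.5 kg.
Tool frame: the origin (TCP) lies at the very end of the fingers, on their centre line; the grasp point (between the pads) lies 19 mm behind it (r.hold_point_z is the distance from the TCP to the grasp point, in m); x points along the fingers, z is the direction in which the jaws open and shut, and the axes are right-handed (so a half turn about x gives the same grasp; the last joint's range is limited). The gripper opens to 85 mm and grips with 20 to 120 N. Pads are 22 mm wide; open, the fingers measure 114 mm over their backs; the gripper's body (76 mm by 85 mm) begins 54 mm behind the grasp point. The pads swing forward as they close: fully open they stand 13 mm farther back than shut.
Start: joints at [-82.197, 20.094, 94.641, -0, 65.266, -4.847], TCP at [0.12, -0.537, 0.231] pointing down, gripper open.
Joint ranges: [-157.81, 157.81], [-45, 120.19], [0.68, 151.7], [-89.99, 269.99], [4.06, 180], [-164.3, 164.3]. Speed limits (degrees/s): [127.2, 127.2, 159.86, 180, 180, 180].

## Interface

Orientations are given as [roll, pitch, yaw] about the fixed x, y, z axes, in that order (R = Rz(yaw) Ry(pitch) Rx(roll)).
In Python, from plant import observe, vision, r gives the robot as it stands.
- The arm moves only by the tool drive_tool, never from a script. Its argument "motion" is a list of rows, each a list of 3 entries, a list of its own where there are three numbers: the shift along the tool's x, y, z in mm, then the turn about the tool's x in degrees, then the finger opening in mm, from 0 to 85.4. A call has 1 to 12 rows; each row shifts and turns the commanded pose from where the row before left it, along the tool's axes as they then stand; what a row does not reach is not made up. A row lasts 1/12 s, in which the tool goes at most 41.7 mm and 7.16 degrees, less where a joint would pass 70% of its speed; a pose out of reach is approached as far as the arm can. A call with a gripper value outside its range is refused whole. The fingers move at their own pace and stop on an object; "squeeze" is the grip in N (left out, the last holds). Time passes only in rows, so rows that do not move let the fingers close. It gives the time, the measured TCP pose, the force and the opening at its end, in the units of the state.
- observe(): the state, without advancing time (a new reading comes with each control period).
- vision.read_camera(name): name is "side" or "top" or "wrist"; returns a dict with "color" (420x560x3 uint8, red, green, blue), "fx", "fy", "cx", "cy" (pixels), "R" (3x3) and "t" (3): a world point X has camera coordinates R X + t. Camera axes: x right, y down, z forward; pixel columns grow to the right and rows downward; lengths in m; the calibration is good to about 2 mm. The wrist camera is an equidistant fisheye: a pixel r from the principal point sees the ray r / f radians off the axis. A picture is of the moment at which its call begins. There is no depth.
- r.hand_in(): hands the job in, once; it reports no verdict.
The state is a dict: "clock": time; "qpos": joint angles; "dq": joint speeds; "joint_torque": joint torques, N m; "tool_pos": TCP position; "eef_rot": TCP orientation; "ft_force": force on the tool from outside, world axes, zero at the start; "ft_torque": the same for the moment, N m; "grip_width": finger opening in m.
Only numpy, scipy, OpenCV 4.12 (cv2) and the standard library are available. Lean on these libraries where they do the work, as an engineer would, in place of code of your own. Each camera call takes 0.05 s, during which the arm holds its last target.

## Working session

There is one attempt and no reset: what is moved stays moved. The work goes in short steps, Python scripts to look and compute and a tool call to move; the robot and the scene stay as the last step left them, time stands still between calls to the robot, and variables do not carry over. Pictures are saved under pics/ and viewed, and the job is handed in when it is done.

Besides the shell and the picture viewer there is one more tool, called after "Call:" by a JSON object that holds its "api" and its "payload". drive_tool: Moves the arm, as the interface text tells. Its arguments: {"type":"object","properties":{"motion":{"type":"array"},"squeeze":{"type":"number"}},"required":["motion"]}

```bash
ls; mkdir -p pics; python3 - <<'E'
from plant import observe, vision, r
import cv2
s=observe(); print(s)
for n in ["side","top","wrist"]:
    c=vision.read_camera(n); cv2.imwrite(f"pics/{n}0.png",c["color"][:,:,::-1])
    print(n,c["fx"],c["fy"],c["cx"],c["cy"],c["R"],c["t"])
print(r.hold_point_z)
E
```

```text
pics
{'clock': 0.0, 'qpos': array([-8.21966968e+01,  2.01261035e+01,  9.46760451e+01, -1.43345213e-04,
        6.52676266e+01, -4.84890355e+00]), 'dq': array([-0.00989431, -0.03860136,  0.03643943, -0.05287342,  0.02949129,
        0.09384765]), 'joint_torque': array([-1.58838724e-03, -5.06102014e+01, -2.91404969e+01, -1.92325183e-04,
        4.55646936e-03, -4.26413294e-06]), 'tool_pos': array([ 0.12043101, -0.53631124,  0.23074755]), 'eef_rot': array([175.25794684,  89.93022466,  97.91021366]), 'ft_force': array([ 0.97833592,  0.57722586, -0.56999772]), 'ft_torque': array([ 0.03449973,  0.01796977, -0.00915709]), 'grip_width': 0.08551970620469605}
side 383.884197259116 383.884197259116 286.19477000882443 204.49350456921456 [[ 0.96285068 -0.26980492 -0.01113022]
 [-0.15898772 -0.53309789 -0.83098107]
 [ 0.21826928  0.80188026 -0.55618933]] [-0.57791228  0.19317426  0.78068818]
top 488.9522580587947 488.9522580587947 280.74910302880755 216.37458414074186 [[-0.01878884 -0.99951384 -0.02488101]
 [-0.9969374   0.02061826 -0.07543677]
 [ 0.0759131   0.02338744 -0.99684012]] [0.06603343 0.60226793 1.21477333]
wrist 325.19226210127806 325.19226210127806 275.5082530158398 209.07995691845002 [[ 0.2173746  -0.97608715 -0.00146701]
 [-0.93050288 -0.20767645  0.30171986]
 [-0.29480954 -0.06422118 -0.9533955 ]] [-0.54782614 -0.0379586   0.38030764]
0.0187
```

View pics/side0.png

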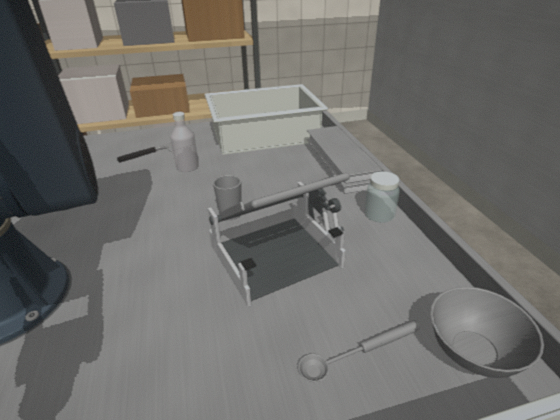

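View pics/top0.png

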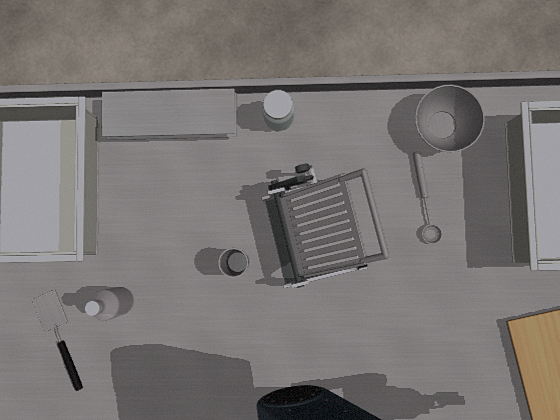

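View pics/wrist0.png

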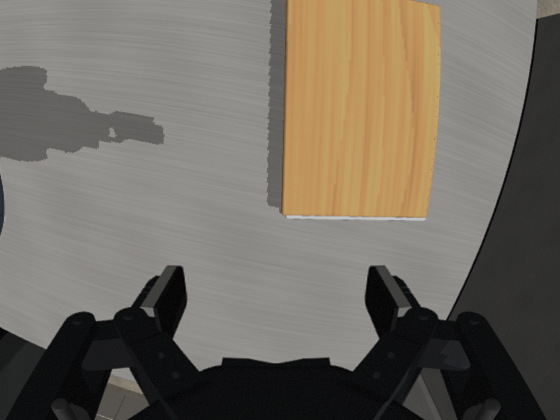

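```bash
python3 - <<'E'
import cv2
a=cv2.imread("pics/top0.png")[150:300,230:400]; cv2.imwrite("pics/topc.png",cv2.resize(a,None,fx=4.5,fy=4,interpolation=cv2.INTER_CUBIC)[:600,:800])
cv2.imwrite("pics/topc.png",cv2.resize(a,None,fx=4,fy=4,interpolation=cv2.INTER_CUBIC))
a=cv2.imread("pics/side0.png")[160:310,190:390]; cv2.imwrite("pics/sidec.png",cv2.resize(a,None,fx=4,fy=4,interpolation=cv2.INTER_CUBIC))
E
```

```text
(no output)
```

View pics/topc.png

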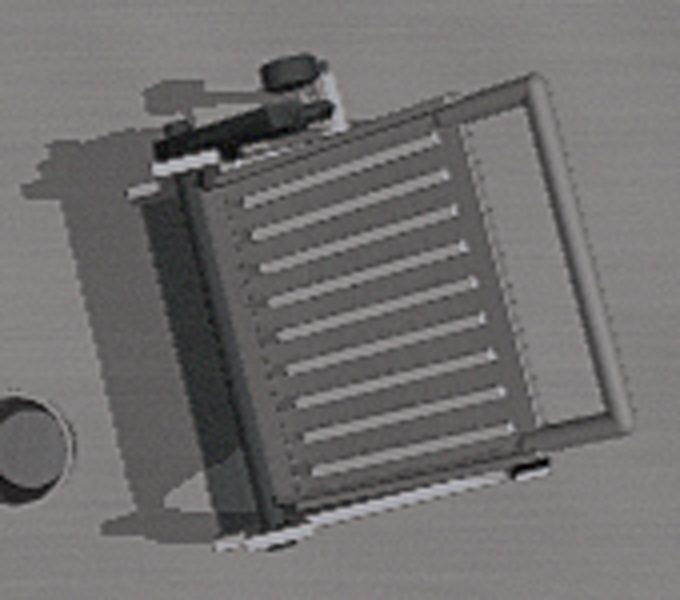

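View pics/sidec.png

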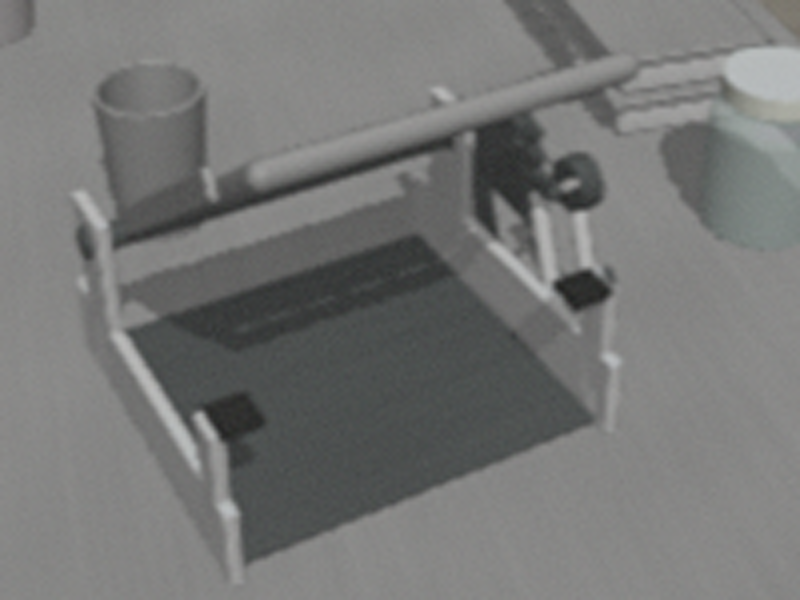

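```bash
cat > h.py <<'E'
import numpy as np
from plant import observe, vision, r
def ray(c,u,v):
    d=np.array([(u-c["cx"])/c["fx"],(v-c["cy"])/c["fy"],1.]); R=c["R"]
    d=R.T@d; return -R.T@c["t"], d/np.linalg.norm(d)
def tri(a,b):
    (o1,d1),(o2,d2)=a,b
    A=np.c_[d1,-d2]; s,_,_,_=np.linalg.lstsq(A,o2-o1,rcond=None)
    p=o1+s[0]*d1; q=o2+s[1]*d2; return (p+q)/2,np.linalg.norm(p-q)
def plane(a,z): o,d=a; return o+d*(z-o[2])/d[2]
E
python3 - <<'E'
from h import *
S=vision.read_camera("side");T=vision.read_camera("top")
z=lambda a,o:(o[0]+(a[0]+.5)/4-.5,o[1]+(a[1]+.5)/4-.5)
t=lambda *a: ray(T,*z(a,(230,150))); s=lambda *a: ray(S,*z(a,(190,160)))
P=tri(t(538,83),s(629,69)); Q=tri(t(622,422),s(258,175)); print(P,Q)
P,Q=P[0],Q[0]; print("len",np.linalg.norm(P-Q)); 
d=(P-Q)/np.linalg.norm(P-Q); print(d); M=(P+Q)/2
zb=(P[2]+Q[2])/2; sn=(zb-.1)/.235; th=np.arcsin(sn); print("M",M,"theta",th)
# stand feet front: side view (238,578) and (607,428) approx z=0
A=plane(s(238,580),0);B=plane(s(608,428),0); print("feet",A,B,np.linalg.norm(A-B))
ax=np.array([-(P-Q)[1],(P-Q)[0]]); ax/=np.linalg.norm(ax); print("stand x",ax,np.arctan2(ax[1],ax[0]))
print("hinge est from bar",M[:2]+ax*.235*np.cos(th))
print("hinge top est", plane(t(192,180),.1),plane(t(275,525),.1))
sp=[ray(T,420,160),ray(T,429,234)]
print("spoon",[plane(q,.01) for q in sp]); print("beaker",plane(ray(T,233,263),.1))
o=observe(); from scipy.spatial.transform import Rotation as Ro
print(Ro.from_euler("xyz",o["eef_rot"],degrees=True).as_matrix())
E
```

```text
(array([ 0.68012249, -0.12714675,  0.24364108]), np.float64(0.0015870847162354398)) (array([ 0.50260507, -0.16433917,  0.24388157]), np.float64(0.0006222151643969108))
len 0.18137190125209363
[ 0.97874816  0.20506165 -0.00132591]
M [ 0.59136378 -0.14574296  0.24376132] theta 0.6582713471250747
feet [ 0.48064266 -0.15390776  0.        ] [ 0.69851734 -0.10395797  0.        ] 0.22352709104267993
stand x [-0.20506183  0.97874902] 1.7773232064043134
hinge est from bar [0.55324341 0.03620351]
hinge top est [0.6497837  0.05881394 0.1       ] [0.44477616 0.01376937 0.1       ]
spoon [array([ 0.74207006, -0.30543716,  0.01      ]), array([ 0.55192621, -0.32047066,  0.01      ])]
beaker [0.48942479 0.16733655 0.1       ]
[[-6.11043380e-05  9.75733417e-01  2.18961856e-01]
 [ 4.89178393e-04  2.18961860e-01 -9.75733296e-01]
 [-9.99999878e-01  4.74898718e-05 -4.90687225e-04]]
```

Call:
{"api": "drive_tool", "payload": {"motion": [[[-20,10,-5],0.8,40],[[-20,24,-12],0,40],[[-16,27,-14],0,40],[[-10,28,-14],0,40],[[-4,28,-14],0,40],[[0,28,-14],0,40],[[0,28,-14],0,40],[[0,28,-14],0,40],[[0,28,-14],0,40],[[0,28,-14],0,40],[[0,28,-14],0,40],[[0,28,-14],0,40]], "squeeze": 25}}

```text
clock: 1.25
tool_pos: [0.3955, -0.3174, 0.3013]
eef_rot: [35.2, 90.0, -42.9]
ft_force: [0.4, -0.8, -0.2]
grip_width: 0.0401
```

Call:
{"api": "drive_tool", "payload": {"motion": [[[0,28,-14],0,40],[[0,28,-14],0,40],[[0,28,-14],0,40],[[0,28,-14],0,40],[[0,28,-14],0,40],[[0,24,-12],0,40],[[0,14,-8],0,40],[[0,0,0],0,40]]}}

```text
clock: 1.92
tool_pos: [0.5519, -0.1918, 0.3008]
eef_rot: [176.1, 90.0, 98.1]
ft_force: [0.3, 0.0, 0.5]
grip_width: 0.0401
```

```bash
cat >> h.py <<'E'
from scipy.spatial.transform import Rotation as Ro
H=np.array([.5532,.0362,.1]); 
def want(t,H=H):
    sx=np.array([-.20506,.97875,0]); return H-sx*.235*np.cos(t)+np.array([0,0,.235*np.sin(t)])
def delta(t,H=H):
    o=observe(); R=Ro.from_euler("xyz",o["eef_rot"],degrees=True).as_matrix()
    p=want(t,H)-np.array([0,0,.019]); return R.T@(p-o["tool_pos"])*1000
def stat():
    o=observe(); R=Ro.from_euler("xyz",o["eef_rot"],degrees=True).as_matrix()
    g=o["tool_pos"]-R[:,0]*.019; 
    print("t",round(o["clock"],2),"tcp",o["tool_pos"].round(4),"ang",np.round(np.arcsin(np.clip((g[2]-.1)/.235,-1,1)),3),"F tool",(R.T@o["ft_force"]).round(1),"w",round(o["grip_width"],4))
    return o,R
E
python3 - <<'E'
from h import *
import cv2
stat(); print(delta(.658))
c=vision.read_camera("wrist"); cv2.imwrite("pics/wrist1.png",c["color"][:,:,::-1])
E
```

```text
t 1.92 tcp [ 0.5519 -0.1918  0.3008] ang 1.209 F tool [-0.5  0.3  0. ] w 0.0401
[ 76.11711498  48.16170844 -36.77352607]
```

View pics/wrist1.png

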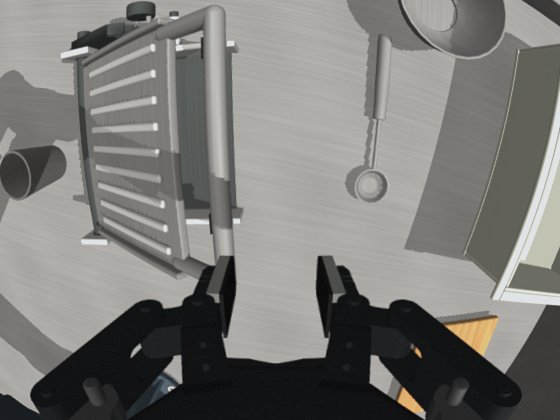

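Call:
{"api": "drive_tool", "payload": {"motion": [[[0,20,-15],0,40],[[0,20,-15],0,40],[[0,8,-7],0,40],[[15,0,0],0,40],[[0,0,0],0,40]]}}

```text
clock: 2.38
tool_pos: [0.5884, -0.1479, 0.284]
eef_rot: [-115.5, 89.8, 166.4]
ft_force: [0.9, 1.0, -0.3]
grip_width: 0.0399
```

```bash
python3 - <<'E'
from h import *
import cv2
stat(); print(delta(.658))
for n in ("wrist","side"):
  c=vision.read_camera(n); cv2.imwrite(f"pics/{n}2.png",c["color"][:,:,::-1])
E
```

```text
t 2.38 tcp [ 0.5884 -0.1479  0.284 ] ang 1.043 F tool [ 0.3  1.1 -0.7] w 0.0399
[59.32905847  3.48942349 -1.39713493]
```

View pics/wrist2.png

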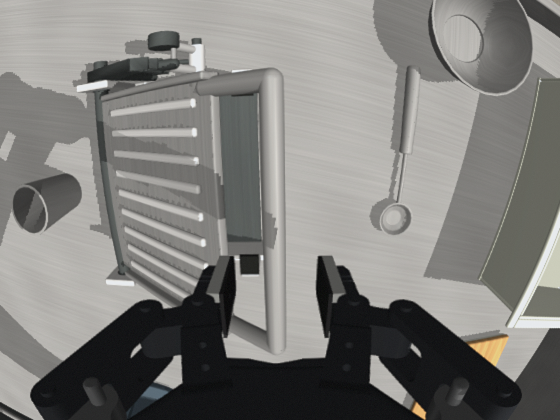

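View pics/side2.png

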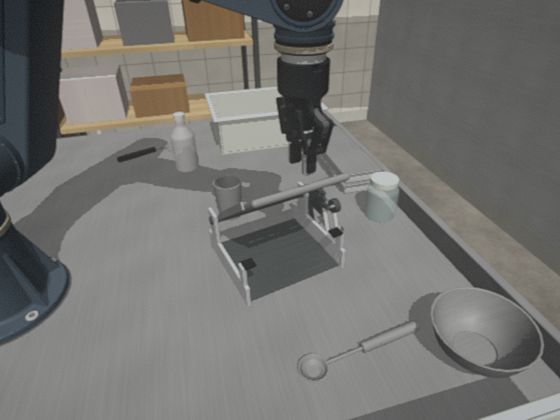

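Call:
{"api": "drive_tool", "payload": {"motion": [[[15,2,-1],0,40],[[20,1,0],0,40],[[15,0,0],0,40],[[9,0,0],0,40],[[0,0,0],0,40],[[0,0,0],0,30]]}}

```text
clock: 2.98
tool_pos: [0.5923, -0.1468, 0.228]
eef_rot: [49.6, 90.0, -28.6]
ft_force: [0.7, 0.4, -0.2]
grip_width: 0.0304
```

Call:
{"api": "drive_tool", "payload": {"motion": [[[0,0,0],0,22],[[0,0,0],0,16],[[0,0,0],0,10],[[0,0,0],0,8],[[0,0,0],0,8],[[0,0,0],0,8]]}}

```text
clock: 3.48
tool_pos: [0.5926, -0.1464, 0.2279]
eef_rot: [55.2, 89.9, -22.9]
ft_force: [1.4, -0.0, 3.1]
grip_width: 0.0128
```

```bash
python3 - <<'E'
from h import *
import cv2
stat(); print(delta(.658))
for n in ("wrist","side"):
  c=vision.read_camera(n); cv2.imwrite(f"pics/{n}3.png",c["color"][:,:,::-1])
E
```

```text
t 3.48 tcp [ 0.5926 -0.1464  0.2279] ang 0.675 F tool [-3.1  1.4  0.3] w 0.0128
[ 3.16872157 -1.16712847 -0.86137983]
```

View pics/side3.png

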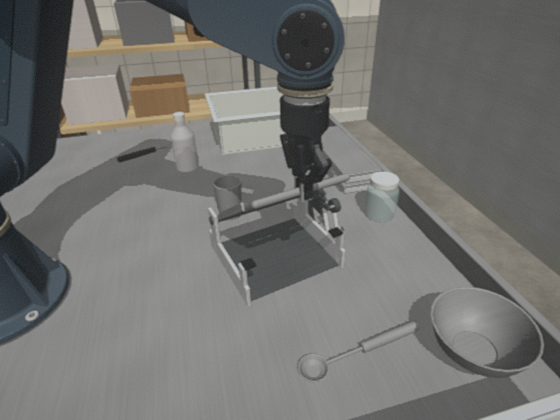

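View pics/wrist3.png

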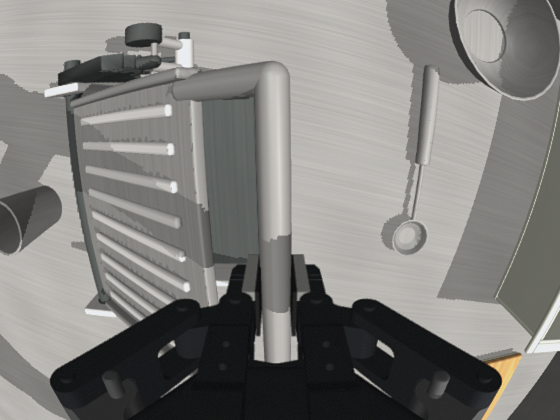

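```bash
python3 - <<'E'
import numpy as np
t=np.r_[np.arange(.66,1.0601,.05),np.arange(1.08,1.281,.025)]
for a,b in zip(t,t[1:]): print("%.3f %.3f  %.1f %.1f"%(a,b,-235*(np.sin(b)-np.sin(a)),235*(np.cos(b)-np.cos(a))))
E
```

```text
0.660 0.710  -9.1 -7.4
0.710 0.760  -8.7 -7.9
0.760 0.810  -8.3 -8.3
0.810 0.860  -7.9 -8.7
0.860 0.910  -7.4 -9.1
0.910 0.960  -7.0 -9.5
0.960 1.010  -6.5 -9.8
1.010 1.060  -6.0 -10.1
1.060 1.080  -2.3 -4.1
1.080 1.105  -2.7 -5.2
1.105 1.130  -2.6 -5.3
1.130 1.155  -2.4 -5.3
1.155 1.180  -2.3 -5.4
1.180 1.205  -2.2 -5.5
1.205 1.230  -2.0 -5.5
1.230 1.255  -1.9 -5.6
1.255 1.280  -1.8 -5.6
```

Call:
{"api": "drive_tool", "payload": {"motion": [[[-9.1,0,-7.4],0,8],[[-8.7,0,-7.9],0,8],[[-8.3,0,-8.3],0,8],[[-7.9,0,-8.7],0,8],[[0,0,0],0,8]]}}

```text
clock: 4.0
tool_pos: [0.5856, -0.1152, 0.2633]
eef_rot: [11.0, 89.8, -67.1]
ft_force: [-1.4, -9.4, 6.3]
grip_width: 0.0129
```

```bash
python3 - <<'E'
from h import *
import cv2
stat(); print(delta(.86))
for n in ("side",):
  c=vision.read_camera(n); cv2.imwrite(f"pics/{n}4.png",c["color"][:,:,::-1])
E
```

```text
t 4.0 tcp [ 0.5856 -0.1152  0.2633] ang 0.888 F tool [-6.2 -3.3  8.9] w 0.0129
[ 4.19326206 -0.66346439 -1.54911254]
```

View pics/side4.png

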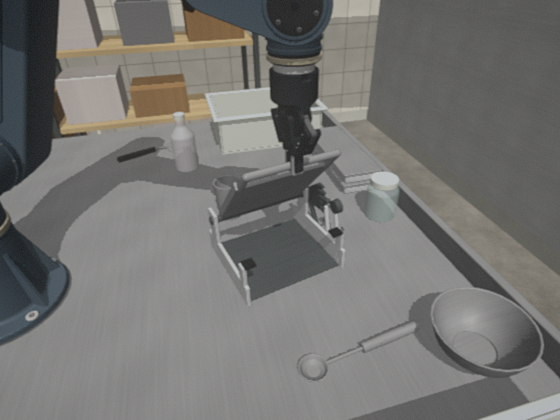

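Call:
{"api": "drive_tool", "payload": {"motion": [[[-8,0,-8.5],0,8],[[-7.2,0,-9.3],0,8],[[-6.5,0,-9.8],0,8],[[-6,0,-10],0,8],[[-3.8,0,-6.8],0,8],[[0,0,0],0,8]]}}

```text
clock: 4.55
tool_pos: [0.5762, -0.0719, 0.2947]
eef_rot: [5.6, 89.8, -72.5]
ft_force: [-5.2, -9.9, 10.7]
grip_width: 0.013
```

```bash
python3 - <<'E'
from h import *
stat(); print(delta(1.095))
E
```

```text
t 4.55 tcp [ 0.5762 -0.0719  0.2947] ang 1.142 F tool [-10.7  -7.1   8.7] w 0.013
[ 4.80342194 -0.38740795 -2.86532046]
```

Call:
{"api": "drive_tool", "payload": {"motion": [[[-3.2,-0.5,-4.5],0,8],[[-2.6,0,-5.4],0,8],[[-2.4,0,-5.4],0,8],[[-2.2,0,-5.4],0,8],[[-2.1,0,-5.4],0,8],[[-2,0,-5.4],0,8],[[-2,0,-5.4],0,8],[[0,0,0],0,8],[[0,0,0],0,8]]}}

```text
clock: 5.3
tool_pos: [0.5681, -0.0358, 0.3099]
eef_rot: [-20.3, 89.9, -98.4]
ft_force: [-4.0, -5.1, 7.0]
grip_width: 0.0128
```

```bash
python3 - <<'E'
from h import *
import cv2
stat(); print(delta(1.27))
for n in ("side","top"):
  c=vision.read_camera(n); cv2.imwrite(f"pics/{n}5.png",c["color"][:,:,::-1])
a=cv2.imread("pics/side5.png")[140:290,190:390]; cv2.imwrite("pics/side5c.png",cv2.resize(a,None,fx=4,fy=4,interpolation=cv2.INTER_CUBIC))
E
```

```text
t 5.3 tcp [ 0.5681 -0.0358  0.3099] ang 1.343 F tool [-7.  -4.9  4.1] w 0.0128
[ 4.46476561  0.15410969 -3.92134815]
```

View pics/side5c.png

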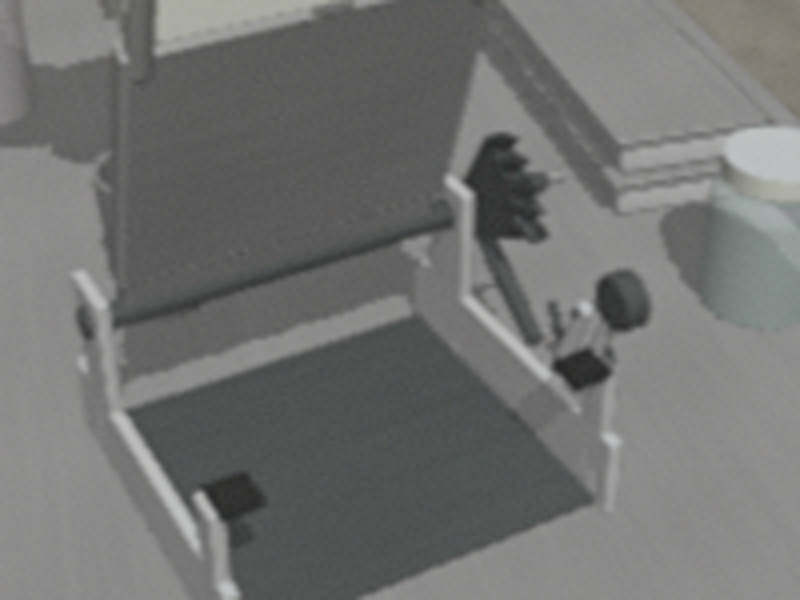

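```bash
python3 - <<'E'
import cv2
a=cv2.imread("pics/top5.png")[130:280,230:400]; cv2.imwrite("pics/top5c.png",cv2.resize(a,None,fx=4,fy=4,interpolation=cv2.INTER_CUBIC))
E
```

```text
(no output)
```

View pics/top5c.png

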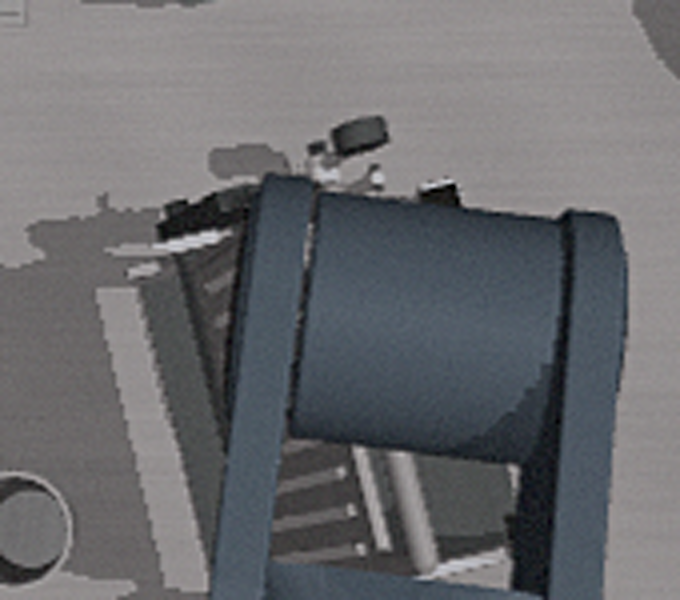

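```bash
python3 - <<'E'
import numpy as np
t=np.r_[1.285,np.arange(1.25,-.02,-.03)]
for i,(a,b) in enumerate(zip(t,t[1:])): print("%d %.3f  %.1f %.1f"%(i,b,-235*(np.sin(b)-np.sin(a)),235*(np.cos(b)-np.cos(a))))
E
```

```text
0 1.250  2.5 7.8
1 1.220  2.3 6.7
2 1.190  2.5 6.6
3 1.160  2.7 6.5
4 1.130  2.9 6.4
5 1.100  3.1 6.3
6 1.070  3.3 6.2
7 1.040  3.5 6.1
8 1.010  3.7 6.0
9 0.980  3.8 5.9
10 0.950  4.0 5.8
11 0.920  4.2 5.7
12 0.890  4.4 5.5
13 0.860  4.5 5.4
14 0.830  4.7 5.3
15 0.800  4.8 5.1
16 0.770  5.0 5.0
17 0.740  5.1 4.8
18 0.710  5.3 4.7
19 0.680  5.4 4.5
20 0.650  5.5 4.4
21 0.620  5.7 4.2
22 0.590  5.8 4.0
23 0.560  5.9 3.8
24 0.530  6.0 3.7
25 0.500  6.1 3.5
26 0.470  6.2 3.3
27 0.440  6.3 3.1
28 0.410  6.4 2.9
29 0.380  6.5 2.7
30 0.350  6.6 2.5
31 0.320  6.7 2.3
32 0.290  6.7 2.1
33 0.260  6.8 1.9
34 0.230  6.8 1.7
35 0.200  6.9 1.5
36 0.170  6.9 1.3
37 0.140  7.0 1.1
38 0.110  7.0 0.9
39 0.080  7.0 0.7
40 0.050  7.0 0.5
41 0.020  7.0 0.2
42 -0.010  7.0 0.0
```

Call:
{"api": "drive_tool", "payload": {"motion": [[[1,-0.5,4],0,8],[[1.5,0,4],0,8],[[2.3,0,6.7],0,8],[[2.5,0,6.6],0,8],[[2.7,0,6.5],0,8],[[2.9,0,6.4],0,8],[[3.1,0,6.3],0,8],[[3.3,0,6.2],0,8],[[0,0,0],0,8]], "squeeze": 30}}

```text
clock: 6.15
tool_pos: [0.5785, -0.0822, 0.289]
eef_rot: [86.3, 89.9, 8.1]
ft_force: [8.3, 0.2, -1.4]
grip_width: 0.0131
```

```bash
python3 - <<'E'
from h import *
import cv2
stat(); print(delta(1.07))
for n in ("side",):
  c=vision.read_camera(n); cv2.imwrite(f"pics/{n}6.png",c["color"][:,:,::-1])
a=cv2.imread("pics/side6.png")[140:290,190:390]; cv2.imwrite("pics/side6c.png",cv2.resize(a,None,fx=4,fy=4,interpolation=cv2.INTER_CUBIC))
E
```

```text
t 6.15 tcp [ 0.5785 -0.0822  0.289 ] ang 1.087 F tool [1.4 8.1 1.5] w 0.0131
[ 1.86199485 -0.46608735 -8.19724458]
```

View pics/side6c.png

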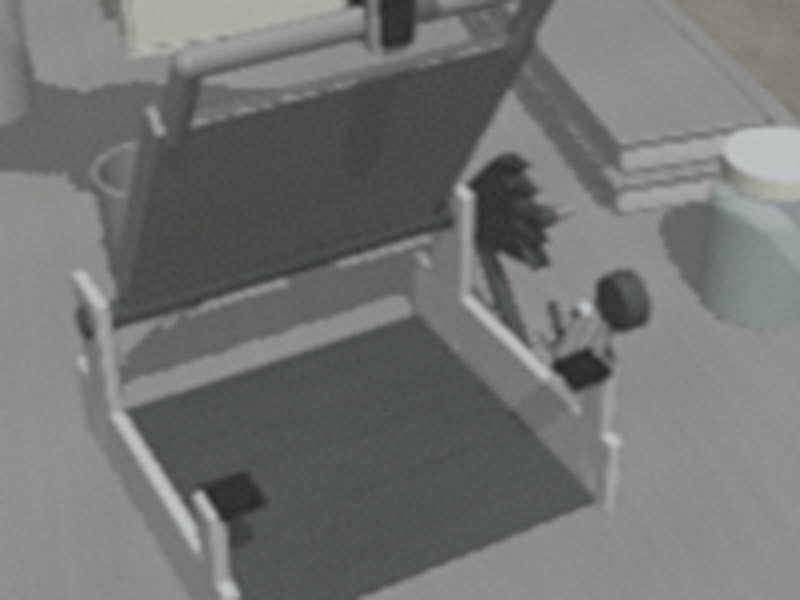

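Call:
{"api": "drive_tool", "payload": {"motion": [[[3.6,0,6.0],0,8],[[3.7,-0.5,6.0],0,8],[[3.8,0,5.9],0,8],[[4,0,5.8],0,8],[[4.2,0,5.7],0,8],[[4.4,0,5.5],0,8],[[4.5,0,5.4],0,8],[[4.7,0,5.3],0,8],[[4.8,0,5.1],0,8],[[0,0,0],0,8]]}}

```text
clock: 7.03
tool_pos: [0.5888, -0.1309, 0.2506]
eef_rot: [118.7, 89.9, 40.5]
ft_force: [14.8, 6.7, -5.7]
grip_width: 0.0127
```

```bash
python3 - <<'E'
from h import *
stat(); print(delta(.8))
E
```

```text
t 7.03 tcp [ 0.5888 -0.1309  0.2506] ang 0.806 F tool [ 5.8 15.9 -3.5] w 0.0127
[ 1.03552544 -0.58436299 -7.08928912]
```

Call:
{"api": "drive_tool", "payload": {"motion": [[[4.9,0.5,5.0],0,8],[[5,0.3,4.8],0,8],[[5.1,0.3,4.7],0,8],[[5.3,0.3,4.6],0,8],[[5.4,0.2,4.4],0,8],[[5.5,0.2,4.3],0,8],[[5.7,0.2,4.1],0,8],[[5.8,0.2,3.9],0,8],[[5.9,0.2,3.7],0,8],[[0,0,0],0,8]]}}

```text
clock: 7.87
tool_pos: [0.5972, -0.1671, 0.2002]
eef_rot: [-154.9, 89.6, 127.0]
ft_force: [5.4, 12.6, -9.0]
grip_width: 0.0127
```

```bash
python3 - <<'E'
from h import *
stat(); print(delta(.53))
E
```

```text
t 7.87 tcp [ 0.5972 -0.1671  0.2002] ang 0.532 F tool [  9.    7.9 -11.2] w 0.0127
[ 0.44369043 -1.38562688 -5.26279021]
```

Call:
{"api": "drive_tool", "payload": {"motion": [[[6,0.2,2.6],0,8],[[6.2,0.2,2.6],0,8],[[6.3,0.2,2.6],0,8],[[6.4,0,2.6],0,8],[[6.5,0,2.5],0,8],[[6.6,0,2.3],0,8],[[6.7,0,2.1],0,8],[[6.7,0,1.9],0,8],[[6.8,0,1.6],0,8],[[6.8,0,1.4],0,8],[[0,0,0],0,8]]}}

```text
clock: 8.78
tool_pos: [0.6023, -0.1892, 0.1359]
eef_rot: [-151.8, 89.7, 130.0]
ft_force: [4.0, 8.8, -3.8]
grip_width: 0.0129
```

```bash
python3 - <<'E'
from h import *
import cv2
stat(); print(delta(.23))
for n in ("side",):
  c=vision.read_camera(n); cv2.imwrite(f"pics/{n}7.png",c["color"][:,:,::-1])
a=cv2.imread("pics/side7.png")[160:310,190:390]; cv2.imwrite("pics/side7c.png",cv2.resize(a,None,fx=4,fy=4,interpolation=cv2.INTER_CUBIC))
E
```

```text
t 8.78 tcp [ 0.6023 -0.1892  0.1359] ang 0.236 F tool [ 3.9  5.7 -7.7] w 0.0129
[ 1.38587384 -1.86875367 -1.90240905]
```

View pics/side7c.png

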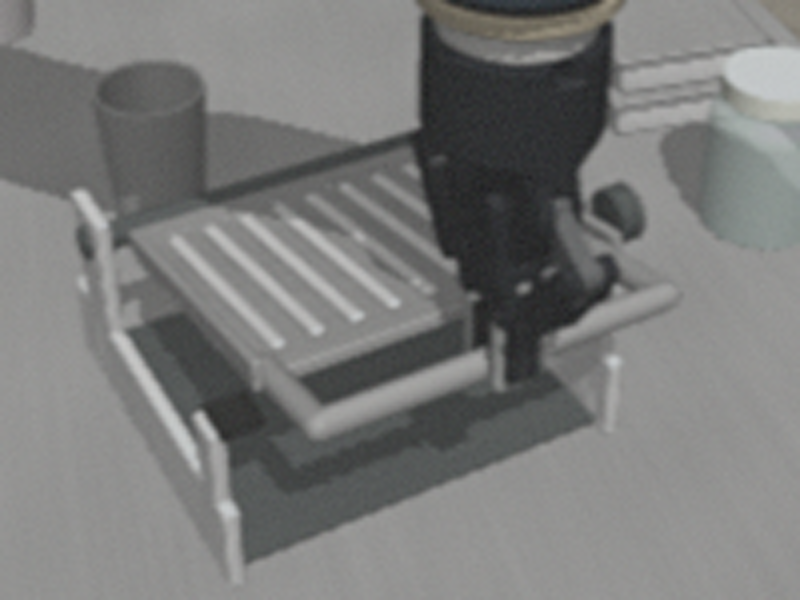

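Call:
{"api": "drive_tool", "payload": {"motion": [[[6.9,0,1.2],0,8],[[6.9,0,1.0],0,8],[[6.9,0,0.8],0,8],[[7,0,0.6],0,8],[[6,0,0.4],0,8],[[5,0,0.3],0,8],[[4,0,0.2],0,8],[[3,0,0],0,8],[[3,0,0],0,8],[[2,0,0],0,8],[[0,0,0],0,8]]}}

```text
clock: 9.75
tool_pos: [0.6045, -0.193, 0.0906]
eef_rot: [157.5, 89.8, 79.4]
ft_force: [-7.3, 18.8, 31.7]
grip_width: 0.0129
```

```bash
python3 - <<'E'
from h import *
import cv2
stat(); print(delta(.0))
for n in ("side","top"):
  c=vision.read_camera(n); cv2.imwrite(f"pics/{n}8.png",c["color"][:,:,::-1])
a=cv2.imread("pics/side8.png")[160:310,190:390]; cv2.imwrite("pics/side8c.png",cv2.resize(a,None,fx=4,fy=4,interpolation=cv2.INTER_CUBIC))
E
```

```text
t 9.75 tcp [ 0.6045 -0.193   0.0906] ang 0.041 F tool [-31.6  -3.2 -19.9] w 0.0129
[ 9.60732655 -3.21447228  0.20654494]
```

View pics/side8c.png

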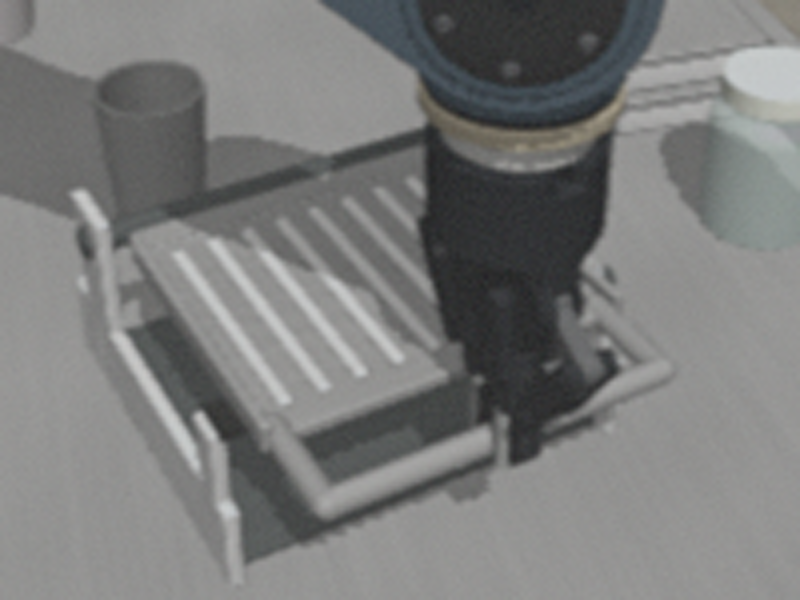

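View pics/top8.png

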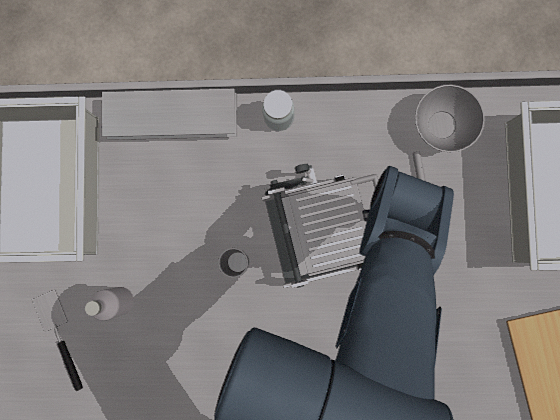

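```bash
python3 - <<'E'
from h import *
S=vision.read_camera("side")
u=190+(325.5)/4-.5; v=160+(503.5)/4-.5; print(u,v)
for t in (0,.03,.06,.1):
  b=want(t)-np.array([.97875,.20506,0])*.0905
  c=S["R"]@b+S["t"]; print(t,c[0]/c[2]*S["fx"]+S["cx"],c[1]/c[2]*S["fy"]+S["cy"])
import cv2
c=vision.read_camera("top"); cv2.imwrite("pics/top9.png",cv2.resize(c["color"][150:300,230:400,::-1],None,fx=4,fy=4,interpolation=cv2.INTER_CUBIC))
E
```

```text
270.875 285.375
0 270.0917905818974 286.11517522251853
0.03 269.9247518863229 283.1660807146751
0.06 269.70298144993995 280.1070806852036
0.1 269.32120481885386 275.8630089510578
```

View pics/top9.png

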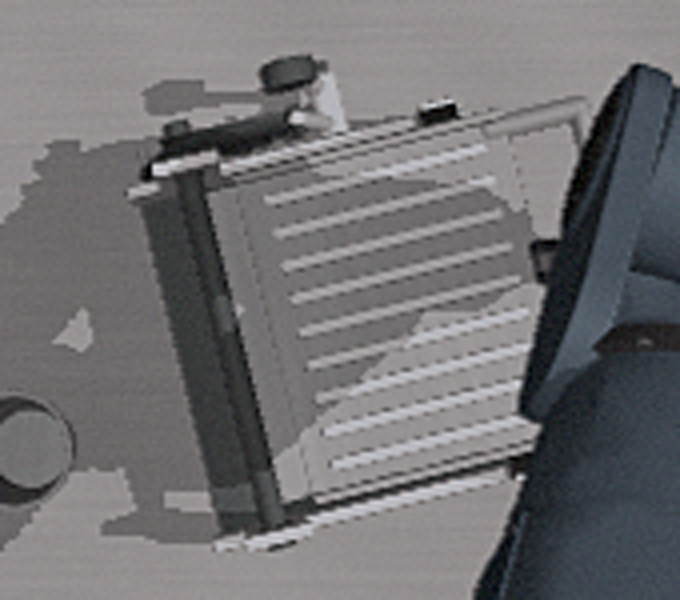

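Call:
{"api": "drive_tool", "payload": {"motion": [[[-1,0,-1],0,8],[[0,0,0],0,20],[[0,0,0],0,30],[[0,0,0],0,30],[[0,0,0],0,30],[[0,0,0],0,30]]}}

```text
clock: 10.45
tool_pos: [0.6035, -0.1941, 0.0884]
eef_rot: [-118.1, 89.9, 163.7]
ft_force: [-0.3, -0.8, -0.1]
grip_width: 0.0298
```

```bash
python3 - <<'E'
from h import *
import cv2
stat(); print(delta(.0))
for n in ("wrist",):
  c=vision.read_camera(n); cv2.imwrite(f"pics/{n}10.png",c["color"][:,:,::-1])
E
```

```text
t 10.45 tcp [ 0.6035 -0.1941  0.0884] ang 0.032 F tool [ 0.1 -0.5  0.8] w 0.0298
[ 7.44055142 -1.977006   -0.73747239]
```

View pics/wrist10.png

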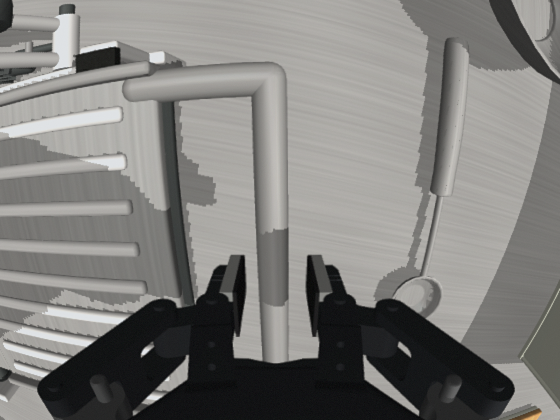

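Call:
{"api": "drive_tool", "payload": {"motion": [[[5,0,-0.8],0,30],[[0,0,0],0,20],[[0,0,0],0,10],[[0,0,0],0,8],[[0,0,0],0,8],[[0,0,0],0,8]]}}

```text
clock: 11.0
tool_pos: [0.6033, -0.193, 0.0836]
eef_rot: [-120.4, 89.9, 161.5]
ft_force: [-1.6, 0.5, -2.9]
grip_width: 0.0129
```

```bash
python3 - <<'E'
from h import *
stat(); print(delta(.0))
t=np.arange(0,.57,.04)
for i,(a,b) in enumerate(zip(t,t[1:])): print("%d %.3f  %.1f %.1f"%(i,b,-235*(np.sin(b)-np.sin(a)),235*(np.cos(b)-np.cos(a))))
E
```

```text
t 11.0 tcp [ 0.6033 -0.193   0.0836] ang 0.011 F tool [ 2.9 -1.4 -0.8] w 0.0129
[ 2.64689028 -2.02673718  0.42869171]
0 0.040  -9.4 -0.2
1 0.080  -9.4 -0.6
2 0.120  -9.4 -0.9
3 0.160  -9.3 -1.3
4 0.200  -9.2 -1.7
5 0.240  -9.2 -2.1
6 0.280  -9.1 -2.4
7 0.320  -9.0 -2.8
8 0.360  -8.9 -3.1
9 0.400  -8.7 -3.5
10 0.440  -8.6 -3.8
11 0.480  -8.4 -4.2
12 0.520  -8.2 -4.5
13 0.560  -8.1 -4.8
```

Call:
{"api": "drive_tool", "payload": {"motion": [[[-9.4,0,-0.2],0,8],[[-9.4,0,-0.6],0,8],[[-9.4,0,-0.9],0,8],[[-9.3,0,-1.3],0,8],[[-9.2,0,-1.7],0,8],[[-9.2,0,-2.1],0,8],[[-9.1,0,-2.4],0,8],[[-9,0,-2.8],0,8],[[0,0,0],0,8]]}}

```text
clock: 11.75
tool_pos: [0.6007, -0.1811, 0.16]
eef_rot: [-60.9, 90.0, -139.0]
ft_force: [-6.6, -1.6, -3.3]
grip_width: 0.0126
```

```bash
python3 - <<'E'
from h import *
stat(); print(delta(.32))
E
```

```text
t 11.75 tcp [ 0.6007 -0.1811  0.16  ] ang 0.343 F tool [ 3.3 -6.8  0.2] w 0.0126
[ 5.11438781 -1.91223578  0.63024188]
```

Call:
{"api": "drive_tool", "payload": {"motion": [[[-8.9,0,-3.1],0,8],[[-8.7,0,-3.5],0,8],[[-8.6,0,-3.8],0,8],[[-8.4,0,-4.2],0,8],[[-8.2,0,-4.5],0,8],[[-8,0,-4.8],0,8],[[0,0,0],0,8]]}}

```text
clock: 12.33
tool_pos: [0.5956, -0.1583, 0.2111]
eef_rot: [-23.5, 89.9, -101.7]
ft_force: [-9.4, -6.6, -0.8]
grip_width: 0.013
```

```bash
python3 - <<'E'
from h import *
import cv2
stat(); print(delta(.56))
S=vision.read_camera("side")
cv2.imwrite("pics/side11.png",cv2.resize(S["color"][160:310,190:390,::-1],None,fx=4,fy=4,interpolation=cv2.INTER_CUBIC))
for t in (.28,.47,.53,.56,.6,.66):
  for sg in(-1,1):
    b=want(t)+sg*np.array([.97875,.20506,0])*.0905
    c=S["R"]@b+S["t"]; print(t,4*(c[0]/c[2]*S["fx"]+S["cx"]-190),4*(c[1]/c[2]*S["fy"]+S["cy"]-160))
E
```

```text
t 12.33 tcp [ 0.5956 -0.1583  0.2111] ang 0.587 F tool [  0.8 -10.6   4.5] w 0.013
[ 5.29898319 -1.5756348   0.02489291]
0.28 305.4839034827826 378.6909563951749
0.28 662.486849943929 254.9058099448231
0.47 284.48597384585287 278.1205321693593
0.47 649.2028982925667 162.28270929290227
0.53 276.175678138532 245.01309362469055
0.53 642.7023267007178 132.13066332746644
0.56 271.7460451645379 228.35193747886456
0.56 639.053719577923 117.01073021903346
0.6 265.5720422219929 206.0938938156803
0.6 633.7882126244904 96.86437265591996
0.66 255.7770685654965 172.76211266582106
0.66 625.063091800118 66.80108073934286
```

View pics/side11.png

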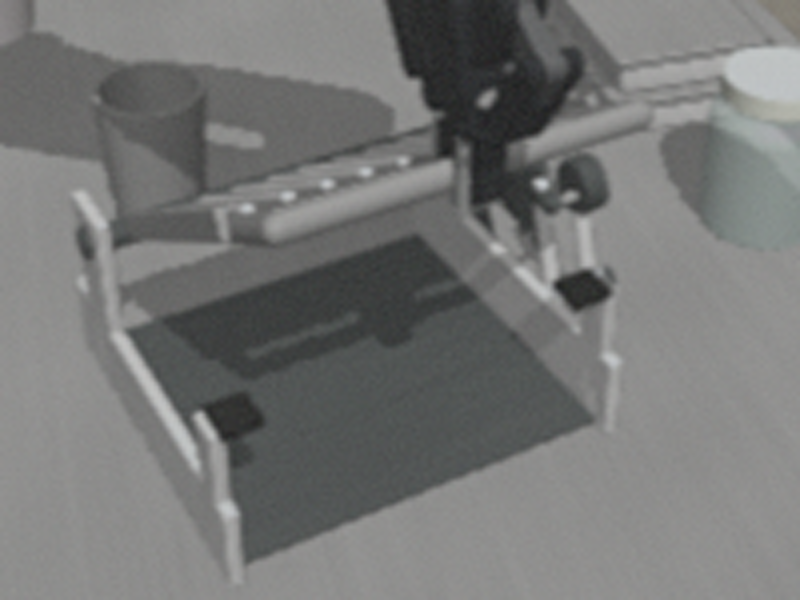

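Call:
{"api": "drive_tool", "payload": {"motion": [[[5,0,3],0,8],[[5,-0.5,2.8],0,8],[[4,0,2.2],0,8],[[2,0,1],0,8],[[1.5,0,0.7],0,8],[[1,0,0.3],0,8],[[0,0,0],0,8]]}}

```text
clock: 12.97
tool_pos: [0.5979, -0.1687, 0.1917]
eef_rot: [18.8, 89.9, -59.3]
ft_force: [-5.4, -4.8, 0.8]
grip_width: 0.0128
```

```bash
python3 - <<'E'
from h import *
import cv2
stat(); print(delta(.47))
S=vision.read_camera("side")
cv2.imwrite("pics/side12.png",cv2.resize(S["color"][160:310,190:390,::-1],None,fx=4,fy=4,interpolation=cv2.INTER_CUBIC))
E
```

```text
t 12.97 tcp [ 0.5979 -0.1687  0.1917] ang 0.49 F tool [-0.8 -6.3  3.6] w 0.0128
[ 4.24558085 -1.71261549 -0.24319285]
```

View pics/side12.png

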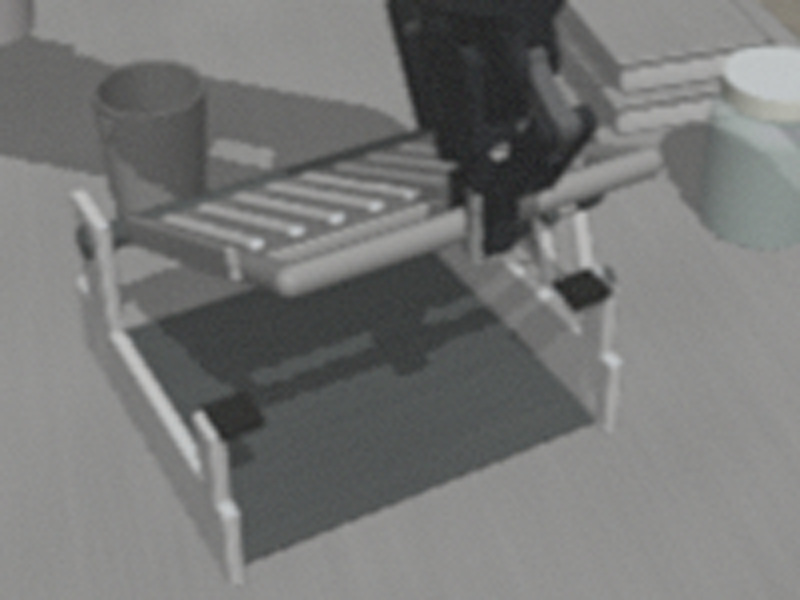

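Call:
{"api": "drive_tool", "payload": {"motion": [[[1,0,0.5],0,8],[[1,0,0.5],0,8],[[0,0,0],0,8]]}}

```text
clock: 13.27
tool_pos: [0.5981, -0.1695, 0.1901]
eef_rot: [28.0, 89.9, -50.1]
ft_force: [-7.4, -3.1, 5.3]
grip_width: 0.0126
```

```bash
python3 - <<'E'
from h import *
stat(); print(delta(.47))
E
```

```text
t 13.27 tcp [ 0.5981 -0.1695  0.1901] ang 0.483 F tool [-5.3 -7.8  1.5] w 0.0126
[ 2.70624509 -1.74416845 -0.97727967]
```

Call:
{"api": "drive_tool", "payload": {"motion": [[[0.5,0,0],0,8],[[0,0,0],0,12],[[0,0,0],0,16],[[0,0,0],0,24],[[0,0,0],0,34],[[0,0,0],0,34],[[0,0,0],0,34],[[0,0,0],0,34]]}}

```text
clock: 13.93
tool_pos: [0.5982, -0.1688, 0.1879]
eef_rot: [74.5, 90.0, -3.7]
ft_force: [0.3, -0.0, 0.5]
grip_width: 0.0344
```

```bash
python3 - <<'E'
from h import *
import cv2
stat(); print(delta(.47))
S=vision.read_camera("side")
cv2.imwrite("pics/side13.png",cv2.resize(S["color"][160:310,190:390,::-1],None,fx=4,fy=4,interpolation=cv2.INTER_CUBIC))
S=vision.read_camera("wrist")
cv2.imwrite("pics/wrist13.png",S["color"][:,:,::-1])
E
```

```text
t 13.93 tcp [ 0.5982 -0.1688  0.1879] ang 0.472 F tool [-0.5  0.2  0.1] w 0.0344
[ 0.45541791 -1.97772853 -0.34660497]
```

View pics/side13.png

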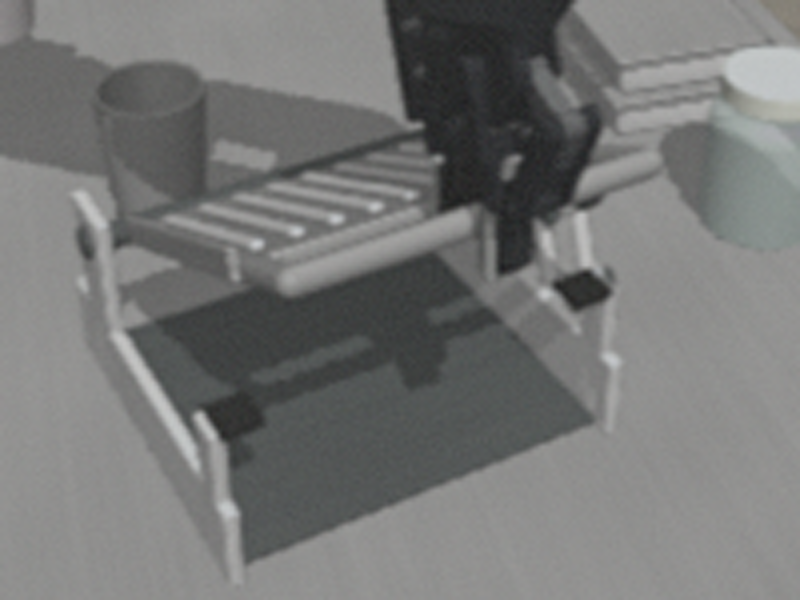

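View pics/wrist13.png

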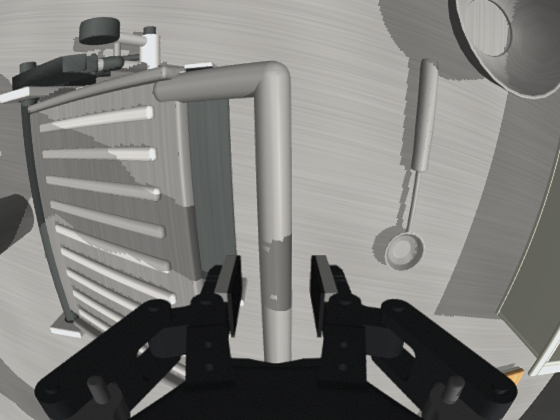

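Released, and the board stays on the 0.47 notch with the bar centred between the open jaws. Retreat straight up, then sideways.

Call:
{"api": "drive_tool", "payload": {"motion": [[[-8,0,0],0,34],[[-20,0,0],0,34],[[-30,0,0],0,34],[[-30,0,0],0,34],[[-20,0,10],0,34],[[-10,-10,20],0,34],[[0,-20,25],0,34],[[0,-20,25],0,34],[[0,-20,25],0,34],[[0,-10,15],0,34],[[0,0,0],0,34],[[0,0,0],0,34]]}}

```text
clock: 15.03
tool_pos: [0.5441, -0.3033, 0.3063]
eef_rot: [77.9, 90.0, -0.3]
ft_force: [-0.3, 0.7, 0.4]
grip_width: 0.0344
```

```bash
python3 - <<'E'
from h import *
import cv2
stat()
S=vision.read_camera("side")
cv2.imwrite("pics/side14.png",cv2.resize(S["color"][160:310,190:390,::-1],None,fx=4,fy=4,interpolation=cv2.INTER_CUBIC))
T=vision.read_camera("top")
cv2.imwrite("pics/top14.png",T["color"][:,:,::-1])
# spoon / beaker change vs start
a=cv2.imread("pics/top0.png"); b=T["color"][:,:,::-1]
print("beaker diff",np.abs(a[245:282,215:252].astype(int)-b[245:282,215:252]).mean())
b2=S["color"][:,:,::-1];a2=cv2.imread("pics/side0.png")
print("spoon diff side",np.abs(a2[315:385,295:420].astype(int)-b2[315:385,295:420]).mean())
E
```

```text
t 15.03 tcp [ 0.5441 -0.3033  0.3063] ang 1.282 F tool [-0.4 -0.1 -0.7] w 0.0344
beaker diff 19.379595812028246
spoon diff side 12.10137142857143
```

View pics/side14.png

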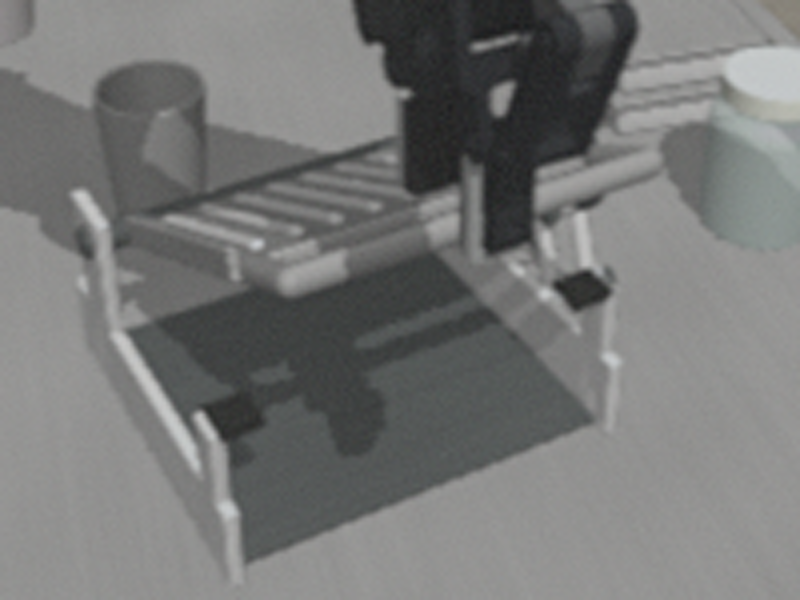

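View pics/top14.png

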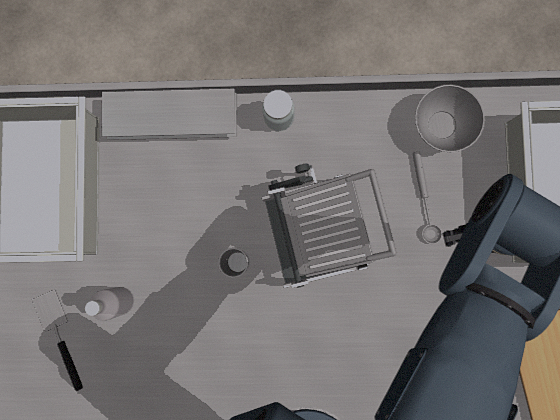

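```bash
python3 -c "
from plant import r
print(r.hand_in())"
```

```text
the job is handed in; nothing more can be done
None
```

The draining board now rests on its second notch from the bottom (0.47), and I handed the job in at about 15 s of the 51 s allowed.

- **Sequence:** I pinched the front bar from above; the board started in the 0.66 notch. I lifted it to about 1.29, where the top view showed the pawl's weight had moved about 43 mm towards the front. I then lowered the board in the grip until it lay flat, at about 0.01 rad, with the pawl back in its starting place. After re-gripping I raised it to about 0.555, let it sink onto the notch, released it and backed the arm away.
- **Last checks:** After release, the bar's end in the side view matched the position predicted for 0.47. The pawl is engaged and the gripper force is near zero, so the robot is touching nothing.
- **Spoon and beaker:** Both appear at their starting pixels in the top view. Automatic image differences there were not zero; I judged that to be the arm's changed shadow or the arm itself, and relied on looking at the pictures.
- **Force at the flat stop:** The highest force I read was about 37 N at the wrist, when the grip pressed about 32 N downward at the flat stop. The bar slid about 5 mm in the fingers there, which I corrected by re-gripping. Forces were read only at the end of each move, so a brief higher peak would not have shown.

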